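Hold a spring clip gaping over a record card

ROBOT

A 6-joint arm with a two-finger parallel gripper is mounted at the origin on a cart in front of the work surface, level with it; the furniture and walls round the work are solid. World frame = base frame: x ahead of the robot, y to its left, z up, the work surface at z = 0. Lengths are in mm, angles in rad, forces in N, time in s.
With the tool pointing down it reaches from about 325 to 850 mm from the base axis. Payload 15.5 kg.
Tool frame: the origin (TCP) lies between the finger pads; the fingertips stand 25 mm ahead of it and the grasp point (between the pads) lies 6 mm ahead of it (bot.tips_ahead is the z of the fingertips in the tool frame, in mm); z points along the fingers, y is the line along which they close (so a half turn about z gives the same grasp; the last joint's range is limited). The gripper opens to 91 mm and grips with 3 to 60 N. Pads are 32 mm wide; open, the fingers measure 118 mm over their backs; the gripper's body (76 mm by 178 mm) begins 60 mm behind the grasp point.
Start: joints at [1.085, 0.494, 1.345, -0, 1.302, -0.096], TCP at [237.498, 578.119, 203.515] pointing down, gripper open.
Joint ranges: [-2.91, 2.91], [-0.82, 2.16], [0.22, 2.67], [-1.22, 4.37], [0.12, 2.79], [-3.08, 3.08]. Speed limits (rad/s): [1.89, 1.89, 2.57, 3.01, 3.01, 3.01].

INTERFACE

Orientations are given as a unit quaternion [x, y, z, w].
In Python, from station import bot gives the robot as it stands. The module is installed in compiled form; this text tells all that it offers.
- The arm moves only by the tool step_arm, never from a script. Its argument "plan" is a list of rows, each a list of 6 numbers: the shift along the tool's x, y, z in cm, then the turn, a rotation vector about the tool's x, y, z in degrees. A call has 1 to 8 rows; each row is the pose to reach, as a shift and turn from the pose commanded when the call began, along the tool's axes at that moment; what a row does not reach only later rows make up. A row lasts 1/10 s, in which the tool goes at most 50 mm and 8.59 degrees, less where a joint would pass 70% of its speed; a pose out of reach is approached as far as the arm can. A call with a gripper value outside its range is refused whole. "fingers" is the opening, from -1 (shut) to 1 (fully open), set as the call begins (left out, the last holds). The fingers move at their own pace and stop on an object; "newtons" is the grip in N (left out, the last holds). Time passes only in rows, so rows that repeat a pose let the fingers close. It gives the time, the measured TCP pose, the force, the opening and the grip force at its end, in the units of the state.
- bot.get_state(): the state, without advancing time (a new reading comes with each control period).
- bot.capture(name): name is "side" or "top" or "wrist"; returns a dict with "color" (400x640x3 uint8, red, green, blue), "intrinsics" (3x3 intrinsics, pixels), "R" (3x3) and "t" (3): a world point X has camera coordinates R X + t. Camera axes: x right, y down, z forward; pixel columns grow to the right and rows downward; lengths in mm; the calibration is good to about 2 mm. The wrist camera is an equidistant fisheye: a pixel r from the principal point sees the ray r / f radians off the axis. A picture is of the moment at which its call begins. There is no depth.
- bot.job_done(): hands the job in; it is judged then, once.
The state is a dict: "clock": time; "joint_pos": joint angles; "qd": joint speeds; "joint_torque": joint torques, N m; "tcp_pos": TCP position; "orientation": TCP orientation; "contact_force": force on the tool from outside, world axes, zero at the start; "wrist_torque": the same for the moment, N m; "gripper_width": finger opening in mm; "grip_force": force on a finger pad.
Only numpy, scipy, OpenCV 4.12 (cv2) and the standard library are available. Lean on these libraries where they do the work, as an engineer would, in place of code of your own. Each camera call takes 0.05 s, during which the arm holds its last target. There are 200 camera calls.

TASK

A spring clip is parked on the strip of its rest. Squeeze its two thumb plates together so that it opens before you lift it off the strip, then carry it to the taller of the two standing record cards and lower it, still squeezed wide open, over the middle of the card's top edge, so that its jaws gape on both sides of the card without touching it and a colleague can slip a result sheet in. Finish like that, still holding the clip open in the gripper; do not shift the two cards, the timer or the small carton.

Things in the scene. Friction and masses are not known exactly. Their poses are not given: they have to be found in the camera images.
- clip: grey plastic spring clip like a clothes peg, upright, jaws down, 34 mm wide along y, 91 mm high, 70 g. Origin: midway between the shut jaws' tips, at tip height; z up towards its two thumb plates, y along the hinge pin, which lies at z = 45 mm. Origin and pin stay midway between the plates as it opens; the jaw tips then rise to about z = 3 mm. It springs shut when let go.
- clip_grip (a point): point midway between the thumb plates, z = 70 mm on the clip. The plates (4 x 34 mm) rise from z = 49 to 91 mm, spread like a V along the clip's x: parked, 16 mm over their outer faces at the bottom, 42 mm at the top. Pinch them along x from above: fully squeezed they stand parallel against a stop, about 13 mm over all. Each takes about 4 N at first, 8 N fully open.
- clip_a (a joint): opening angle of each of the clip's two halves, rad: 0 shut (jaw gap 1 mm), about 0.04 parked on the 4 mm strip, 0.35 fully open (thumb plates parallel, jaw gap about 32 mm at the tips, narrowing to 20 mm just below the pin). Both halves move alike.
- rest: clip rest, fixed: black block 70 x 80 x 20 mm (x, y, z) with an upright aluminium strip 4 mm thick (x), 60 mm long (y), reaching to z = 39 mm; the parked clip grips this strip, its jaw tips about 6 mm above the block. Origin under the block's centre on the table.
- tall_card: the taller record card: a stiff white card 3 mm thick, 90 mm wide, its top edge 150 mm above the table, standing in a loose grey foot 60 x 110 x 16 mm, 0.45 kg together. Origin under the foot's centre on the table; x is square to the card's face, y along its top edge, z up.
- tall_card_top (a point): middle of the taller card's top edge (axes as tall_card)
- short_card: the shorter record card, to be left alone: white, 120 mm wide, top edge 95 mm above the table, in the same kind of grey foot; origin and axes likewise
- timer: round white clockwork timer, 68 mm across, 46 mm high, to be left alone (the one nearer the clip rest; its like stands at the back right, fixed); origin under its centre
- lancets: small carton 86 x 54 x 40 mm, to be left alone (the one nearer the clip rest; its like stands at the back right, fixed); origin under its centre
Things that resemble listed ones, but are neither listed nor needed, are in the scene too. What is shaped like the rest but yellow is not meant.

How it is judged:
By the outcome, as a careful person would: the job done as asked, in the order asked, and still so for the second after the job is handed in, while the arm keeps its last pose, push and grip.
It also fails if it takes over 35 s, if anything falls off the work surface, if the arm or the gripper's body presses on something with over 40 N, if the wrist force passes 120 N, or if a joint passes its speed limit or range.

## Working session

There is one attempt and no reset: what is moved stays moved. The work goes in short steps, Python scripts to look and compute and a tool call to move; the robot and the scene stay as the last step left them, time stands still between calls to the robot, and variables do not carry over. Pictures are saved under pics/ and viewed, at most 10 in all, crops included, and the job is handed in when it is done.

Besides the shell and the picture viewer there is one more tool, called after "Request:" in YAML: its name, and indented under it one key for each argument. step_arm: Moves the arm, as the interface text tells. Its arguments: {"type":"object","properties":{"plan":{"type":"array","items":{"type":"array","items":{"type":"number"}}},"fingers":{"type":"number"},"newtons":{"type":"number"}},"required":["plan"]}

```bash
mkdir -p pics; python3 - <<'E'
from station import bot
import cv2,pickle
d={}
for n in("side","top","wrist"):
    c=bot.capture(n);d[n]=c;cv2.imwrite(f"pics/{n}0.png",c["color"][:,:,::-1])
pickle.dump(d,open("c0.pkl","wb"))
print({k:(v["intrinsics"].tolist(),v["R"].round(3).tolist(),v["t"].round(1).tolist()) for k,v in d.items()})
print(bot.get_state(),bot.tips_ahead)
E
```

```text
{'side': ([[398.95995377394865, 0.0, 319.5352652340377], [0.0, 398.95995377394865, 198.24631223330803], [0.0, 0.0, 1.0]], [[1.0, -0.019, 0.008], [-0.003, -0.528, -0.85], [0.021, 0.849, -0.528]], [-556.7, 54.4, 1401.8]), 'top': ([[443.626008491573, 0.0, 315.6548101098554], [0.0, 443.626008491573, 191.95502652922008], [0.0, 0.0, 1.0]], [[0.02, -1.0, -0.005], [-0.993, -0.019, -0.117], [0.117, 0.007, -0.993]], [-63.0, 543.5, 1583.6]), 'wrist': ([[309.70691628693146, 0.0, 320.50756486634987], [0.0, 309.70691628693146, 197.79798613420184], [0.0, 0.0, 1.0]], [[0.38, 0.925, -0.001], [0.899, -0.369, 0.238], [0.22, -0.091, -0.971]], [-625.4, -26.5, 389.8])}
{'clock': 0.15, 'joint_pos': array([ 1.08547860e+00,  4.94063930e-01,  1.34598185e+00,  1.88901756e-06,
        1.30250324e+00, -9.54780946e-02]), 'qd': array([-8.50485554e-04, -1.22001227e-03, -8.64195331e-04, -5.21984229e-05,
       -1.52918790e-03,  6.67048017e-04]), 'joint_torque': array([ 7.53190179e-04, -8.79201579e+01, -3.82044411e+01,  7.08134263e-02,
        5.01645240e-02, -8.90170463e-05]), 'tcp_pos': array([237.36712632, 577.84427984, 203.06299936]), 'orientation': array([ 1.93688092e-01,  9.81063043e-01, -4.57900695e-04, -1.37792265e-04]), 'contact_force': array([-0.15382606,  0.74532014,  0.06387246]), 'wrist_torque': array([-0.01175597, -0.01202989,  0.02216324]), 'grip_force': 0.0, 'gripper_width': 91.09958052550273} 25.0
```

View pics/top0.png

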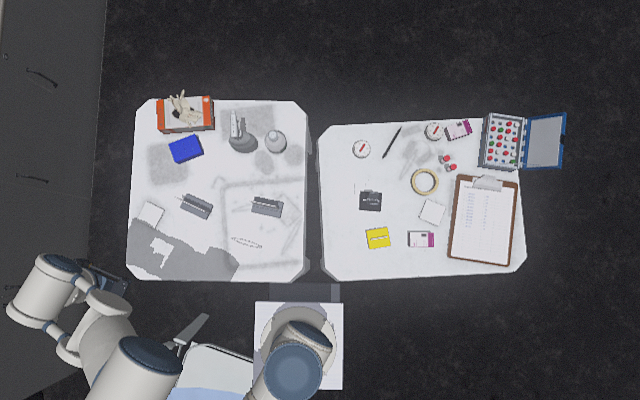

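View pics/side0.png

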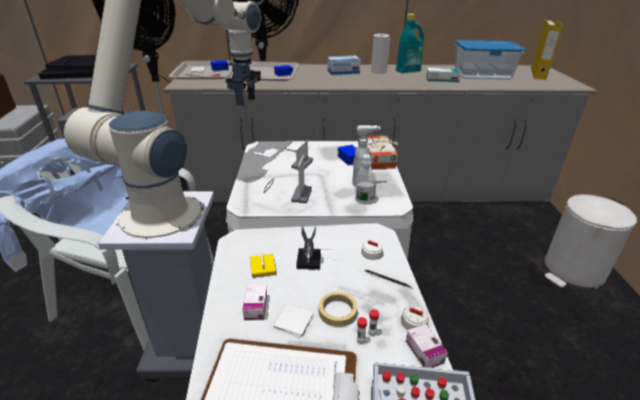

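Top view: the black rest with the clip is at (370,200) and the yellow decoy at (377,237). The two cards are at (196,206) and (267,206), and grey bottles stand around (243,135). I'll enlarge the candidates.

```bash
python3 - <<'E'
import cv2,numpy as np
t=cv2.imread("pics/top0.png");s=cv2.imread("pics/side0.png")
f=lambda im,x,y,w,h,k:cv2.resize(im[y:y+h,x:x+w],None,fx=k,fy=k,interpolation=cv2.INTER_CUBIC)
a=f(t,165,180,133,50,6)
b=np.hstack([f(t,345,180,57,43,7)[:300],f(s,265,140,67,50,6)[:300]])
b=b[:, :798]
b2=f(s,240,215,133,60,6)
im=np.zeros((600,800,3),np.uint8)
a=cv2.resize(a,(800,300));im[:300]=a
im[300:,:400]=cv2.resize(t[182:218,346:394],(400,300),interpolation=cv2.INTER_CUBIC)
im[300:,400:]=cv2.resize(s[145:280,240:420],(400,300),interpolation=cv2.INTER_CUBIC)
cv2.imwrite("pics/crop1.png",im)
E
```

```text
(no output)
```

View pics/crop1.png

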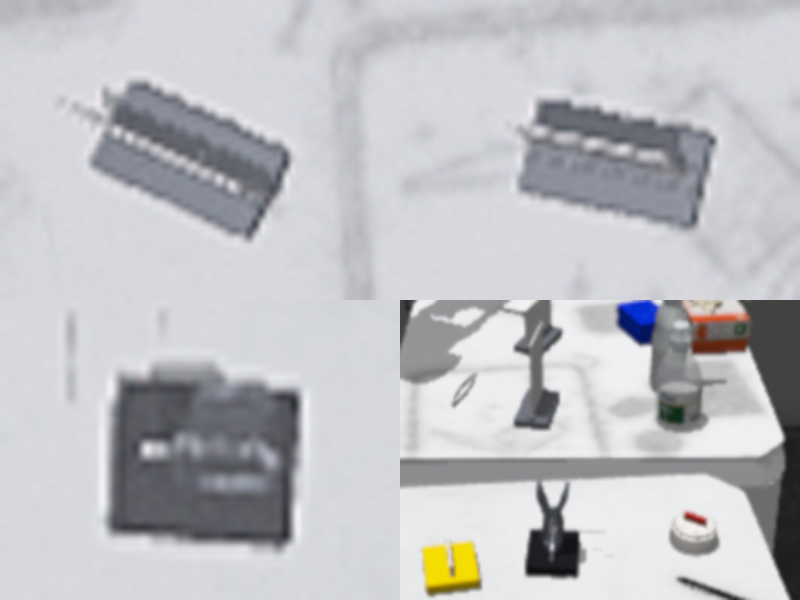

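View pics/wrist0.png

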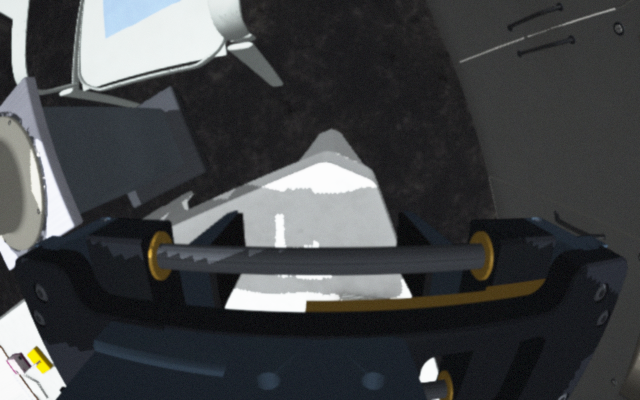

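The side view shows the near (right) card as the taller. Its top edge in the top view is ~28 px, against 34 px for the left one, which fits 90 mm against 120 mm wide. So the tall card is top pixel (267,206) and the short one (196,206). The clip is on the black rest at top (370,200), side (309,250); the lookalike is the yellow rest at top (377,237), side (263,264), which holds no clip.

```bash
cat > h.py <<'E'
import numpy as np,cv2,pickle
from scipy.spatial.transform import Rotation as Ro
def ray(c,u,v,fish=False):
    K=np.array(c["intrinsics"]);R=np.array(c["R"]);t=np.array(c["t"])
    x=(u-K[0,2])/K[0,0];y=(v-K[1,2])/K[1,1]
    if fish:
        th=np.hypot(x,y);s=np.sin(th)/max(th,1e-9);d=np.array([x*s,y*s,np.cos(th)])
    else: d=np.array([x,y,1.]);d/=np.linalg.norm(d)
    return -R.T@t,R.T@d
def plane(c,u,v,z,fish=False):
    o,d=ray(c,u,v,fish);return o+d*(z-o[2])/d[2]
def tri(*rs):
    A=0;b=0
    for o,d in rs:
        P=np.eye(3)-np.outer(d,d);A=A+P;b=b+P@o
    X=np.linalg.solve(A,b);return X,[round(float(np.linalg.norm(np.cross(X-o,d))),1) for o,d in rs]
def proj(c,X,fish=False):
    K=np.array(c["intrinsics"]);p=np.array(c["R"])@X+np.array(c["t"])
    if fish:
        r=np.hypot(p[0],p[1]);q=np.arctan2(r,p[2])*p[:2]/r
    else:q=p[:2]/p[2]
    return K[0,0]*q+K[:2,2]
E
python3 - <<'E'
from h import *
d=pickle.load(open("c0.pkl","rb"))
im=d["top"]["color"]
def top_blob(x0,x1,y0,y1,lo,hi,z):
    g=im[y0:y1,x0:x1].max(2);m=((g>lo)&(g<hi)).astype(np.uint8)
    cs,_=cv2.findContours(m,0,1);c=max(cs,key=cv2.contourArea)
    P=[plane(d["top"],p[0]+x0,p[1]+y0,z)[:2] for p in c[:,0].astype(float)]
    r=cv2.minAreaRect(np.array(P,np.float32));return r
print("rest",top_blob(350,390,180,225,0,110,20))
print("foot tall",top_blob(245,295,185,230,60,165,16))
print("foot short",top_blob(175,220,185,230,60,165,16))
for a,b in(((251.5,201.7),(278.9,206.6)),):
  print([plane(d["top"],*p,150).round() for p in(a,b)])
print("tall top",tri(ray(d["top"],265.2,204.2),ray(d["side"],303,157)))
w=d["wrist"];R0=Ro.from_quat([1.93688092e-01,9.81063043e-01,-4.579e-04,-1.378e-04]).as_matrix()
C=-np.array(w["R"]).T@w["t"];print("cam in tool",R0.T@(C-[237.367,577.84,203.06]),"axes",(np.array(w["R"])@R0).round(3).tolist(),R0.round(2).tolist())
E
```

```text
rest ((516.25439453125, -252.25433349609375), (77.59381866455078, 65.96887969970703), 86.40067291259766)
foot tall ((489.1238098144531, 126.00651550292969), (112.89781188964844, 58.837406158447266), 79.10433959960938)
foot short ((487.3379821777344, 385.8607177734375), (118.12151336669922, 59.364646911621094), 66.65613555908203)
[array([494., 162., 150.]), array([479.,  69., 150.])]
tall top (array([491.8059806 , 114.53388122, 163.3661657 ]), [6.9, 6.9])
cam in tool [  67.26626417    0.82570316 -181.33121559] axes [[0.0, 1.0, -0.0], [-0.971, 0.0, -0.238], [-0.238, 0.0, 0.971]] [[-0.92, 0.38, -0.0], [0.38, 0.92, -0.0], [0.0, -0.0, -1.0]]
```

Request:
step_arm:
  plan:
    - [-3, -3.6, -4, 9, 0, 0]
    - [-59.6, -71.7, -4, 0, 0, 71]
    - [-59.6, -71.7, -4, 0, 0, 71]
    - [-59.6, -71.7, -4, 0, 0, 71]
    - [-59.6, -71.7, -4, 0, 0, 71]
    - [-59.6, -71.7, -4, 0, 0, 71]
    - [-59.6, -71.7, -4, 0, 0, 71]
    - [-59.6, -71.7, -4, 0, 0, 71]
  fingers: 1
  newtons: 30

```text
clock: 0.95
tcp_pos: [352.3, 210.7, 236.1]
orientation: [0.659, 0.752, -0.01, -0.002]
contact_force: [1.6, 1.0, -0.0]
gripper_width: 91.4
grip_force: 0.0
```

```bash
cat >> h.py <<'E'
def goal(bot,p,ydeg):
    s=bot.get_state();R=Ro.from_quat(s["orientation"]);a=np.radians(ydeg)
    y=np.array([np.cos(a),np.sin(a),0]);z=np.array([0,0,-1.]);T=Ro.from_matrix(np.c_[np.cross(y,z),y,z])
    print("shift cm",(R.inv().apply(np.array(p)-s["tcp_pos"])/10).round(2),"turn deg",np.degrees((R.inv()*T).as_rotvec()).round(2),"clock",round(s["clock"],2),"tcp",s["tcp_pos"].round(1),"j",s["joint_pos"].round(2))
E
python3 -c "
from h import *
from station import bot
goal(bot,[516,-312,240],-3.6)"
```

```text
shift cm [-5.396e+01  9.430e+00  2.000e-02] turn deg [-0.97  0.72 11.07] clock 0.95 tcp [352.3 210.7 236.1] j [ 0.4   0.16  1.77 -0.01  1.23  0.27]
```

Request:
step_arm:
  plan:
    - [-54, 9.4, 0, -1, 0.7, 11]
    - [-54, 9.4, 0, -1, 0.7, 11]
    - [-54, 9.4, 0, -1, 0.7, 11]
    - [-54, 9.4, 0, -1, 0.7, 11]
    - [-54, 9.4, 0, -1, 0.7, 11]
    - [-54, 9.4, 0, -1, 0.7, 11]
    - [-54, 9.4, 0, -1, 0.7, 11]
    - [-54, 9.4, 0, -1, 0.7, 11]

```text
clock: 1.75
tcp_pos: [473.7, -170.7, 239.1]
orientation: [0.727, 0.687, -0.0, 0.0]
contact_force: [1.1, -0.5, 0.6]
gripper_width: 91.0
grip_force: 0.0
```

```bash
python3 -c "
from h import *
from station import bot
goal(bot,[516,-312,240],-3.6)"
```

```text
shift cm [-13.87   5.01  -0.09] turn deg [-0.02  0.03  0.38] clock 1.75 tcp [ 473.7 -170.7  239.1] j [-0.46  0.29  1.59 -0.    1.27 -0.41]
```

Request:
step_arm:
  plan:
    - [-13.9, 5, 0, 0, 0, 0.4]
    - [-13.9, 5, 0, 0, 0, 0.4]
    - [-13.9, 5, 0, 0, 0, 0.4]
    - [-13.9, 5, 0, 0, 0, 0.4]
    - [-13.9, 5, 0, 0, 0, 0.4]
    - [-13.9, 5, 0, 0, 0, 0.4]

```text
clock: 2.35
tcp_pos: [515.4, -309.1, 239.0]
orientation: [0.729, 0.685, -0.0, -0.0]
contact_force: [0.9, 0.6, 0.4]
gripper_width: 91.1
grip_force: 0.0
```

```bash
python3 - <<'E'
from h import *
from station import bot
c=bot.capture("wrist");pickle.dump(c,open("w1.pkl","wb"))
im=c["color"][:,:,::-1]
print(bot.get_state()["tcp_pos"],proj(c,np.array([516,-252,20]),True))
cv2.imwrite("pics/w1.png",np.vstack([cv2.resize(im[0:260,180:500],(740,600),interpolation=cv2.INTER_CUBIC)]))
E
```

```text
[ 515.57125177 -308.85477314  239.18323457] [318.53821913 131.59313713]
```

View pics/w1.png

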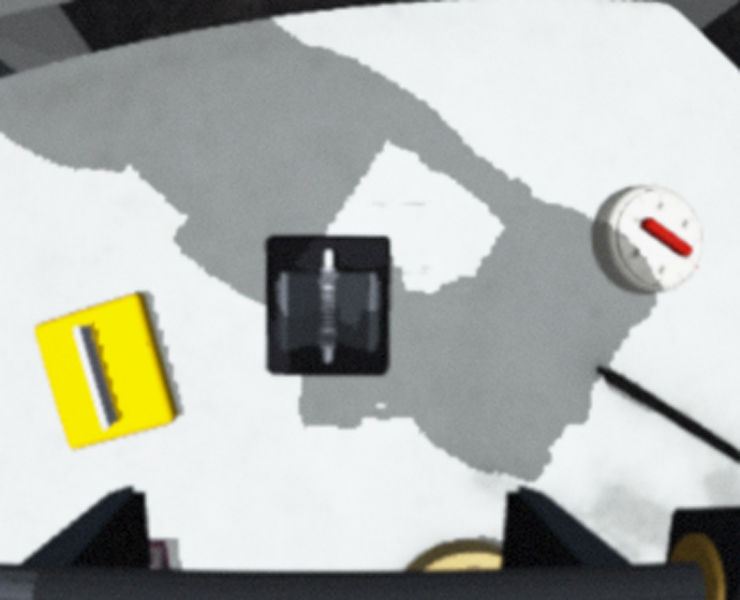

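Wrist view: the black rest is centred at crop (328,305) and aligned with the image axes. The clip's plates are at crop x≈280 and 378, rows ~270–350. The yellow rest at (108,370) has no clip. I'll brighten a close crop for plate edges.

```bash
python3 - <<'E'
from h import *
c=pickle.load(open("w1.pkl","rb"))
im=c["color"][95:170,285:360,::-1]
g=(255*(im/255.)**0.45).astype(np.uint8)
cv2.imwrite("pics/w1z.png",cv2.resize(g,(600,600),interpolation=cv2.INTER_CUBIC))
E
```

```text
(no output)
```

View pics/w1z.png

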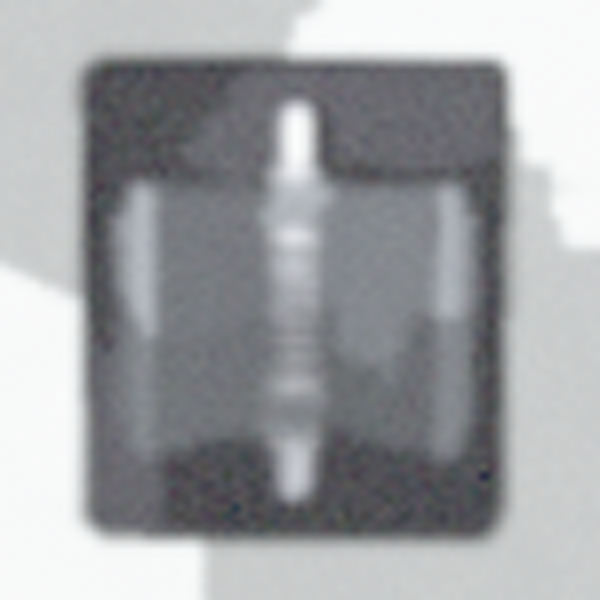

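Crop (×8): plate tops run outer edge to outer edge x=118..470 and rows 182..458, with the strip ends at (297,105) and (293,500). The clip centre is therefore at wrist pixel (321.8,135).

```bash
python3 - <<'E'
from h import *
from station import bot
c=pickle.load(open("w1.pkl","rb"));s=pickle.load(open("c0.pkl","rb"))["side"]
q=lambda x,y:(285+x/8-.5,95+y/8-.5)
w=lambda x,y,z:plane(c,*q(x,y),z,True).round(1)
print("tri",tri(ray(c,*q(294,320),True),ray(s,309.1,229)))
for z in(110,117):print([w(*p,z) for p in((118,182),(470,182),(118,458),(470,458),(294,320))])
print("strip",w(297,105,39),w(293,500,39),"block",[w(*p,20) for p in((85,62),(505,62),(88,535),(502,535))])
goal(bot,[516,-252,140],-3.6)
E
```

```text
tri (array([ 520.34900116, -252.48014639,  115.78161681]), [1.0, 1.0])
[array([ 498.7, -234. ,  110. ]), array([ 542.3, -236.7,  110. ]), array([ 496.3, -268.6,  110. ]), array([ 540.4, -271.3,  110. ]), array([ 519.4, -252.7,  110. ])]
[array([ 499.1, -234.1,  117. ]), array([ 541.8, -236.8,  117. ]), array([ 496.8, -268. ,  117. ]), array([ 539.9, -270.6,  117. ]), array([ 519.4, -252.4,  117. ])]
strip [ 521.8 -222.3   39. ] [ 517.4 -283.1   39. ] block [array([ 488.5, -212. ,   20. ]), array([ 555.5, -216.1,   20. ]), array([ 483.6, -288.7,   20. ]), array([ 550.9, -292.9,   20. ])]
shift cm [ 5.68 -0.3   9.92] turn deg [-0.04  0.01  0.05] clock 2.4 tcp [ 515.6 -308.9  239.2] j [-0.64  0.43  1.36 -0.    1.36 -0.58]
```

Request:
step_arm:
  plan:
    - [5.65, 0.05, 0, 0, 0, 0.5]
    - [5.65, 0.05, 3, 0, 0, 0.5]
    - [5.65, 0.05, 7, 0, 0, 0.5]
    - [5.65, 0.05, 11, 0, 0, 0.5]
    - [5.65, 0.05, 13.7, 0, 0, 0.5]
    - [5.65, 0.05, 13.7, 0, 0, 0.5]
    - [5.65, 0.05, 13.7, 0, 0, 0.5]
    - [5.65, 0.05, 13.7, 0, 0, 0.5]

```text
clock: 3.2
tcp_pos: [520.8, -254.0, 104.1]
orientation: [0.732, 0.682, 0.0, 0.001]
contact_force: [0.4, -0.0, 0.8]
gripper_width: 91.1
grip_force: 0.0
```

```bash
python3 - <<'E'
from h import *
from station import bot
goal(bot,[519.6,-252.5,102],-4)
E
```

```text
shift cm [ 0.15 -0.13  0.21] turn deg [ 0.12  0.11 -0.07] clock 3.2 tcp [ 520.8 -254.   104.1] j [-0.56  0.54  1.57 -0.    1.02 -0.48]
```

Request:
step_arm:
  plan:
    - [0.1, -0.1, 0.15, 0, 0, 0]
    - [0.1, -0.1, 0.15, 0, 0, 0]
    - [0.1, -0.1, 0.15, 0, 0, 0]

```text
clock: 3.5
tcp_pos: [519.1, -252.8, 101.2]
orientation: [0.732, 0.681, -0.0, 0.001]
contact_force: [0.6, -0.2, -0.4]
gripper_width: 91.2
grip_force: 0.0
```

Request:
step_arm:
  plan:
    - [0, 0, 0, 0, 0, 0]
    - [0, 0, 0, 0, 0, 0]
    - [0, 0, 0, 0, 0, 0]
    - [0, 0, 0, 0, 0, 0]
    - [0, 0, 0, 0, 0, 0]
    - [0, 0, 0, 0, 0, 0]
    - [0, 0, 0, 0, 0, 0]
    - [0, 0, 0, 0, 0, 0]
  fingers: -1
  newtons: 22

```text
clock: 4.3
tcp_pos: [518.9, -252.7, 100.6]
orientation: [0.732, 0.681, -0.0, 0.0]
contact_force: [-0.0, -0.3, -0.7]
gripper_width: 29.9
grip_force: 4.4
```

Request:
step_arm:
  plan:
    - [0, 0, 0, 0, 0, 0]
    - [0, 0, 0, 0, 0, 0]
    - [0, 0, 0, 0, 0, 0]
    - [0, 0, 0, 0, 0, 0]
    - [0, 0, 0, 0, 0, 0]
    - [0, 0, 0, 0, 0, 0]
    - [0, 0, 0, 0, 0, 0]
    - [0, 0, 0, 0, 0, 0]

```text
clock: 5.1
tcp_pos: [518.9, -252.8, 100.6]
orientation: [0.732, 0.681, -0.0, 0.0]
contact_force: [0.2, -1.1, -0.3]
gripper_width: 11.6
grip_force: 21.9
```

```bash
python3 - <<'E'
from h import *
from station import bot
a=bot.capture("side");b=bot.capture("wrist");s=bot.get_state();print(s["gripper_width"],s["grip_force"],s["contact_force"],s["tcp_pos"])
pickle.dump((a,b),open("g.pkl","wb"))
im=np.zeros((600,800,3),np.uint8)
im[:,:400]=cv2.resize(a["color"][190:280,280:340,::-1],(400,600),interpolation=cv2.INTER_CUBIC)
im[:300,400:]=cv2.resize(b["color"][60:260,190:456,::-1],(400,300))
cv2.imwrite("pics/g.png",im)
E
```

```text
11.242214110454373 21.937580108642578 [ 0.00724265  0.14089104 -2.07667279] [ 518.91444455 -252.75544229  100.64795226]
```

View pics/g.png

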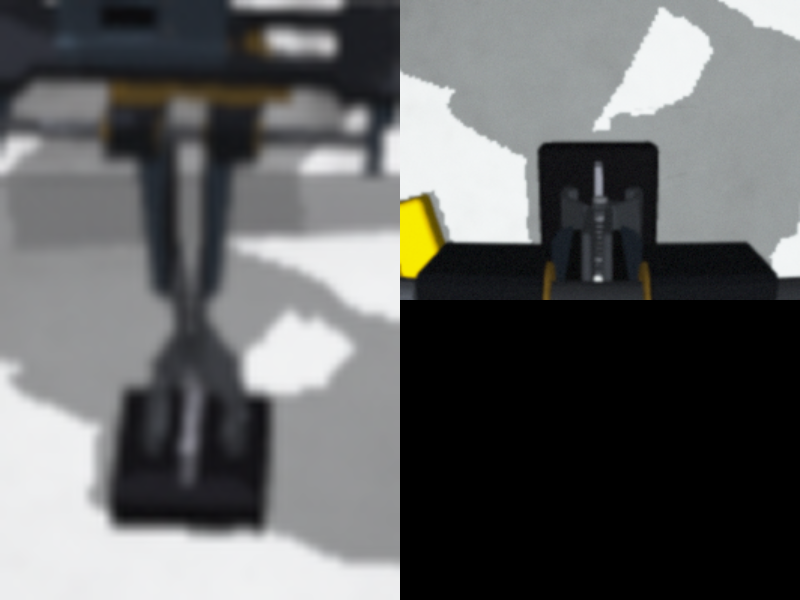

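Right: the wrist view shows the jaws spread symmetrically either side of the strip (jaw tips at crop (570,195) and (633,195), strip x=598). The width is 11 mm at 22 N, so it is fully open. Now I'll lift straight up.

Request:
step_arm:
  plan:
    - [0, 0, -1, 0, 0, 0]
    - [0, 0, -3, 0, 0, 0]
    - [0, 0, -6, 0, 0, 0]
    - [0, 0, -10, 0, 0, 0]
    - [0, 0, -14, 0, 0, 0]
    - [0, 0, -17, 0, 0, 0]
    - [0, 0, -19, 0, 0, 0]
    - [0, 0, -19, 0, 0, 0]

```text
clock: 6.0
tcp_pos: [520.1, -253.3, 294.4]
orientation: [0.732, 0.681, 0.0, 0.003]
contact_force: [0.5, 0.1, 0.4]
gripper_width: 11.5
grip_force: 21.9
```

```bash
python3 - <<'E'
from h import *
from station import bot
s=bot.get_state();print(s["gripper_width"],s["grip_force"],s["contact_force"])
goal(bot,[480,50,290],-10)
E
```

```text
11.49083256429324 21.939030289649963 [0.53332384 0.14648751 0.35164543]
shift cm [29.96 -6.17  0.31] turn deg [0.28 0.17 5.9 ] clock 6.0 tcp [ 520.1 -253.3  294.4] j [-0.56  0.35  1.33 -0.    1.45 -0.48]
```

Request:
step_arm:
  plan:
    - [3, -0.6, 0, 0, 0, 0.7]
    - [7, -1.4, 0.3, 0, 0, 1.5]
    - [11.5, -2.4, 0.3, 0.2, 0, 2.5]
    - [16, -3.3, 0.3, 0.2, 0, 3.5]
    - [20.5, -4.2, 0.3, 0.2, 0, 4.5]
    - [25, -5.2, 0.3, 0.2, 0, 5.2]
    - [28, -5.8, 0.3, 0.2, 0, 6]
    - [30, -6.2, 0.3, 0.2, 0, 6]

```text
clock: 6.8
tcp_pos: [477.4, 53.2, 287.1]
orientation: [0.766, 0.643, -0.002, -0.002]
contact_force: [0.2, -1.4, -1.7]
gripper_width: 11.6
grip_force: 21.9
```

Request:
step_arm:
  plan:
    - [0, 0, 0, 0, 0, 0]
    - [0, 0, 0, 0, 0, 0]
    - [0, 0, 0, 0, 0, 0]

```text
clock: 7.1
tcp_pos: [478.5, 50.3, 287.2]
orientation: [0.767, 0.642, -0.002, -0.001]
contact_force: [0.5, 0.4, -1.1]
gripper_width: 11.8
grip_force: 21.9
```

```bash
python3 - <<'E'
from h import *
from station import bot
c=bot.capture("wrist");pickle.dump(c,open("w2.pkl","wb"))
s=bot.get_state();print(s["clock"],s["tcp_pos"],s["gripper_width"],s["grip_force"])
print([proj(c,np.array(p),True).round() for p in((494,162,150),(479,69,150))])
im=c["color"][40:260,170:463,::-1]
cv2.imwrite("pics/w2.png",cv2.resize(im,(799,600),interpolation=cv2.INTER_CUBIC))
E
```

```text
7.15 [478.62344428  50.20410366 287.25668903] 11.589867186824497 21.93772852420807
[array([317.,  80.]), array([319., 171.])]
```

View pics/w2.png

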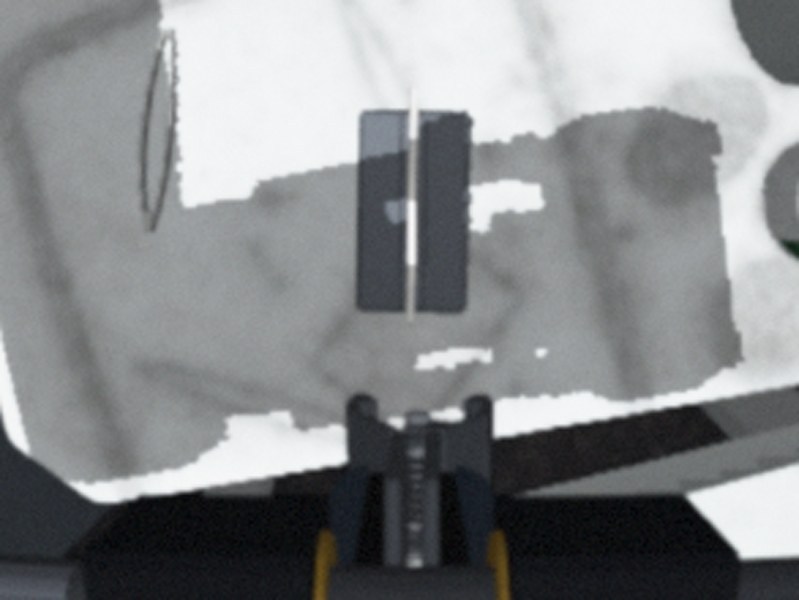

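The view shows the card's top edge from crop (413,95) to (411,318), square over the foot, and the open clip held at (418,470) with jaws 350–492. I'll compute the details.

```bash
python3 - <<'E'
from h import *
from station import bot
c=pickle.load(open("w2.pkl","rb"));t=pickle.load(open("c0.pkl","rb"))["top"]
k=293/799;q=lambda x,y:(170+(x+.5)*k-.5,40+(y+.5)*k-.5)
g=c["color"].astype(int).sum(2)
for v in (68,70,71,72,73,74,75,76,78,80,150,154,155,156,157,158,160):print(v,g[v,315:328]//3)
for z in(150,):
  A=plane(c,*q(413,95),z,True);B=plane(c,*q(411,318),z,True);print(A.round(1),B.round(1),np.linalg.norm(A-B),np.degrees(np.arctan2(*(A-B)[1::-1])))
print("tri bottom end",tri(ray(c,*q(411,318),True),ray(t,278.9,206.6)),"top end",tri(ray(c,*q(413,95),True),ray(t,251.5,201.7)))
F=[plane(c,*q(*p),16,True).round(1) for p in((360,110),(470,112),(358,310),(467,312))];print("foot",F,np.mean(F,0))
s=bot.get_state();R=Ro.from_quat(s["orientation"]);print("euler",np.degrees(R.as_rotvec()),R.apply([0,0,1]))
for x in((17,-16,72),(17,16,72),(17,0,30)):
  p=proj(c,s["tcp_pos"]+R.apply(x),True);print("pred",((p-[170,40])/k).round())
E
```

```text
68 [230 229 228 228 228 232 231 235 236 238 240 242 242]
70 [233 231 228 226 227 228 230 235 237 239 240 241 241]
71 [233 231 228 227 227 226 232 235 236 240 240 242 242]
72 [235 232 228 225 221 222 234 236 237 239 240 241 241]
73 [236 234 229 226 219 221 237 240 238 239 241 241 242]
74 [237 233 232 226 220 222 238 239 238 239 240 241 241]
75 [236 236 233 229 224 224 238 239 238 239 240 241 242]
76 [238 237 235 231 226 225 239 238 236 237 239 240 241]
78 [237 238 234 232 225 222 238 235 232 234 236 238 241]
80 [160 153 155 154 159 199 234 228 192 164 171 174 179]
150 [ 68  65  68  93 128 155 141 102  75  69  63  72  75]
154 [ 95  97 100 113 141 159 143 117 101  99 102 102 105]
155 [132 129 130 137 149 162 151 140 131 134 132 134 136]
156 [138 141 140 141 151 160 154 142 140 141 142 142 144]
157 [140 139 140 141 150 156 150 141 143 140 143 147 145]
158 [138 137 141 140 140 141 141 145 142 141 144 143 145]
160 [138 138 142 138 143 141 142 144 149 146 146 147 147]
[499.1 166.6 150. ] [483.5  83.4 150. ] 84.65275401333983 79.38023745835298
tri bottom end (array([483.07394419,  75.80350318,  84.10569959]), [1.4, 1.4]) top end (array([500.81733005, 176.02227812,  73.77562292]), [2.4, 2.4])
foot [array([473.4, 184.5,  16. ]), array([530.5, 173.3,  16. ]), array([453. ,  78.6,  16. ]), array([510.4,  67.3,  16. ])] [491.825 125.925  16.   ]
euler [-137.93968737 -115.41984977    0.30568912] [-4.18828983e-03 -2.91493646e-04 -9.99991187e-01]
pred [359. 394.]
pred [464. 394.]
pred [412. 426.]
```

```bash
python3 - <<'E'
from h import *
from station import bot
c=pickle.load(open("w2.pkl","rb"));s0=pickle.load(open("c0.pkl","rb"))["side"]
g=c["color"].astype(float).mean(2);P=[]
for v in range(82,150):
    r=g[v,316:326];w=np.clip(r-np.median(r)-25,0,None)
    if w.sum()>20:P.append((v,(w*np.arange(316,326)).sum()/w.sum()))
P=np.array(P);m=np.polyfit(P[:,0],P[:,1],1);m=np.polyfit(*P[abs(P[:,1]-np.polyval(m,P[:,0]))<.7].T,1);print(m)
A,B=[plane(c,np.polyval(m,v),v,150,True) for v in(71.3,157.6)]
print(A,B,np.linalg.norm(A-B),np.degrees(np.arctan2(*(A-B)[1::-1])),(A+B)/2)
for X in(A,B):print("side pred",proj(s0,X))
u,v=proj(s0,B);gs=s0["color"].astype(int).mean(2).astype(int)
for r in range(int(v)-22,int(v)+16,2):print(r,gs[r,int(u)-12:int(u)+12])
M=(A+B)/2;goal(bot,[M[0],M[1],287],-10.7)
E
```

```text
[-1.20418654e-02  3.21990326e+02]
[499.65741532 169.99295958 150.        ] [482.91022792  82.16238554 150.        ] 89.41296339008248 79.20465204898422 [491.28382162 126.07767256 150.        ]
side pred [303.55802132 153.89362003]
side pred [298.41729745 164.72049224]
142 [141 142 141 140 141 155 197 223 228 228 228 228 229 228 228 227 225 219
 192 135 108 147 217 230]
144 [143 142 145 162 198 228 237 239 239 239 239 239 239 237 231 210 184 145
 115 106 107 150 222 235]
146 [156 184 205 229 238 240 240 240 241 241 241 240 235 214 174 134 111 105
 104 105 106 139 204 227]
148 [162 197 207 218 224 229 232 237 238 238 235 218 166 125 108 105 105 104
 105 104 106 133 193 225]
150 [198 175 161 162 171 166 156 163 159 152 141 117 106 104 104 104 105 104
 105 105 106 136 203 232]
152 [232 231 229 228 226 223 219 215 195 157 120 106 105 105 104 105 104 105
 105 105 106 139 207 234]
154 [237 237 236 236 236 236 235 234 229 203 141 109 104 104 105 105 114 127
 113 105 106 137 204 234]
156 [237 237 237 237 238 237 237 237 235 218 150 109 105 105 106 121 151 148
 118 103  89  99 155 207]
158 [23
[... 558 characters left out ...]
81  99 102 101 102 101  98
 112 157 192 224 235 237]
170 [237 236 236 236 236 235 234 231 224 219 210 181 141 111 102 102 102 119
 175 225 234 234 235 235]
172 [233 233 232 232 232 232 233 233 232 232 232 223 172 119 102 102 102 132
 192 223 227 227 227 228]
174 [222 220 218 217 217 218 218 219 221 221 220 210 162 115 102 101 103 126
 177 207 214 216 215 215]
176 [218 218 218 218 218 218 219 220 220 221 222 216 168 118 101 101 102 122
 176 220 228 230 231 231]
178 [234 234 234 234 234 233 233 233 233 232 229 221 179 123 102 101 102 122
 178 223 232 233 234 235]
shift cm [ 7.69 -0.09  0.02] turn deg [-0.23  0.06  0.54] clock 7.15 tcp [478.6  50.2 287.3] j [-0.02  0.21  1.55 -0.    1.38  0.16]
```

Height confirmed: the card-top ends projected with z=150 land on the bright ridge in the side view at (303,154) and (299,165). The wrist camera sees the clip ~2.7 mm toward tool +y of nominal, so I'll correct for that. Hover above the card.

Request:
step_arm:
  plan:
    - [2, -0.1, 0, -0.2, 0, 0.3]
    - [4.5, -0.2, 0, -0.2, 0, 0.6]
    - [6.7, -0.36, 0.5, -0.2, 0, 0.6]
    - [7.7, -0.36, 1.5, -0.2, 0, 0.6]
    - [7.7, -0.36, 3, -0.2, 0, 0.6]
    - [7.7, -0.36, 3.7, -0.2, 0, 0.6]
    - [7.7, -0.36, 3.7, -0.2, 0, 0.6]
    - [7.7, -0.36, 3.7, -0.2, 0, 0.6]

```text
clock: 7.95
tcp_pos: [488.5, 126.9, 250.6]
orientation: [0.77, 0.638, -0.0, 0.0]
contact_force: [-1.1, 0.0, -0.9]
gripper_width: 11.5
grip_force: 21.9
```

Request:
step_arm:
  plan:
    - [0, 0, 0, 0, 0, 0]
    - [0, 0, 0, 0, 0, 0]

```text
clock: 8.15
tcp_pos: [488.7, 127.3, 250.9]
orientation: [0.77, 0.638, -0.0, 0.0]
contact_force: [0.3, -0.2, 0.2]
gripper_width: 11.5
grip_force: 21.9
```

```bash
python3 - <<'E'
from h import *
from station import bot
c=bot.capture("wrist");s=bot.capture("side");pickle.dump((c,s),open("w3.pkl","wb"))
st=bot.get_state();print(st["clock"],st["tcp_pos"],st["orientation"],st["gripper_width"],st["grip_force"])
im=np.zeros((600,800,3),np.uint8)
im[:,:480]=cv2.resize(c["color"][130:230,280:360,::-1],(480,600),interpolation=cv2.INTER_CUBIC)
im[:,480:]=cv2.resize(s["color"][110:210,276:329,::-1],(320,600),interpolation=cv2.INTER_CUBIC)
cv2.imwrite("pics/w3.png",im)
goal(bot,[491.3-2.7,126.1+.5,201],-10.8)
E
```

```text
8.25 [488.5799663  127.37587311 250.77746296] [ 7.70004226e-01  6.38038674e-01 -1.40275359e-04  3.49610880e-04] 11.535813833106754 21.937590837478638
shift cm [-0.07  0.01  4.98] turn deg [0.02 0.04 0.09] clock 8.25 tcp [488.6 127.4 250.8] j [ 0.14  0.28  1.57 -0.    1.3   0.32]
```

View pics/w3.png

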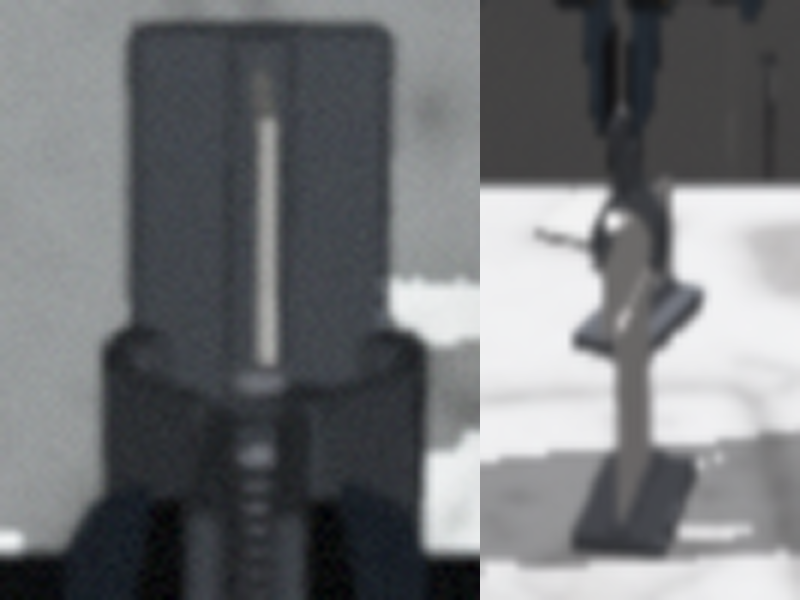

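The wrist crop shows the card edge at x=267, midway between the jaws (105..425, centre 265), and parallel. The side view shows the open clip above the card. Now I'll lower it.

Request:
step_arm:
  plan:
    - [-0.05, 0.05, 0.5, 0, 0, 0]
    - [-0.05, 0.05, 1.3, 0, 0, 0]
    - [-0.05, 0.05, 2.1, 0, 0, 0]
    - [-0.05, 0.05, 2.9, 0, 0, 0]
    - [-0.05, 0.05, 3.7, 0, 0, 0]
    - [-0.05, 0.05, 4.4, 0, 0, 0]
    - [-0.05, 0.05, 4.9, 0, 0, 0]
    - [-0.05, 0.05, 5, 0, 0, 0]

```text
clock: 9.05
tcp_pos: [488.5, 126.8, 199.8]
orientation: [0.77, 0.638, -0.001, -0.0]
contact_force: [0.3, 0.6, 0.5]
gripper_width: 11.4
grip_force: 21.9
```

Request:
step_arm:
  plan:
    - [0, 0, 0, 0, 0, 0]
    - [0, 0, 0, 0, 0, 0]
    - [0, 0, 0, 0, 0, 0]

```text
clock: 9.35
tcp_pos: [489.0, 126.9, 200.7]
orientation: [0.77, 0.638, -0.0, 0.0]
contact_force: [-0.8, -0.5, -0.8]
gripper_width: 11.3
grip_force: 21.9
```

```bash
python3 - <<'E'
from h import *
from station import bot
c=bot.capture("wrist");s=bot.capture("side")
st=bot.get_state();print(st["clock"],st["tcp_pos"],st["contact_force"],st["gripper_width"],st["grip_force"])
im=np.zeros((600,800,3),np.uint8)
im[:,:480]=cv2.resize(c["color"][130:230,280:360,::-1],(480,600),interpolation=cv2.INTER_CUBIC)
im[:,480:]=cv2.resize(s["color"][110:210,276:329,::-1],(320,600),interpolation=cv2.INTER_CUBIC)
cv2.imwrite("pics/w4.png",im)
E
```

```text
9.45 [488.90654514 126.8668575  200.64096961] [-0.2580261   0.28846212 -0.43425201] 11.469157460762387 21.937611401081085
```

View pics/w4.png

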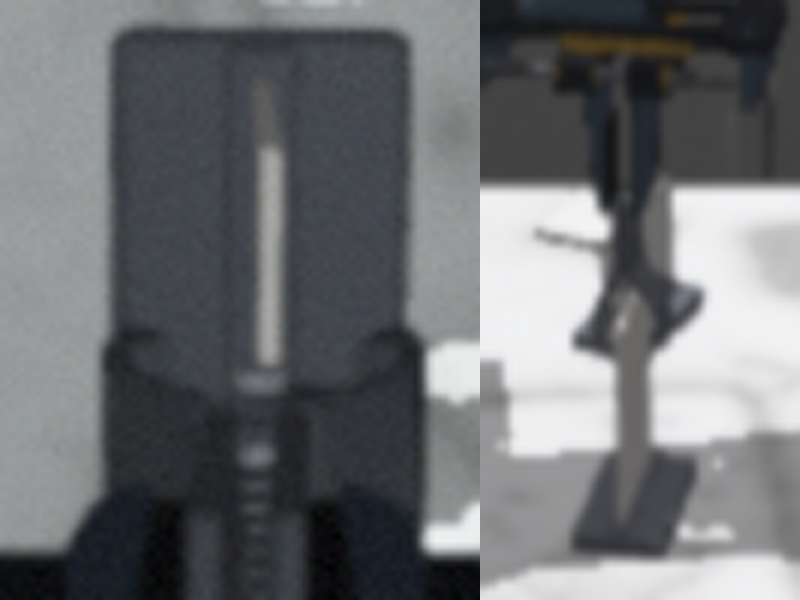

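The card edge (x≈270) runs between the jaws (105..425) with clear gaps on both sides. The side view shows the jaws straddling the top, the foot hasn't moved, and forces are near zero. Handing in.

```bash
python3 -c "
from station import bot
print(bot.job_done())"
```

```text
the job is handed in; nothing more can be done
None
```

I handed the job in with the clip still squeezed open over the middle of the taller card's top edge; in the last images its jaws clear the card on both sides and the card's foot had not moved, with contact forces near zero, at 9.45 s on the clock.

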